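# Slide one cartridge out of a tight row and lay it in the reader

## Robot

A 6-joint arm with a two-finger parallel gripper is mounted at the origin on a cart in front of the work surface, level with it; the furniture and walls round the work are solid. World frame = base frame: x ahead of the robot, y to its left, z up, the work surface at z = 0. Lengths are in mm, angles in rad, forces in N, time in s.
With the tool pointing down it reaches from about 275 to 1000 mm from the base axis. Payload 8.4 kg.
Tool frame: the origin (TCP) lies at the centre of the arm's flange, where the gripper is bolted on; the fingertips stand r.tip_extent ahead of it and the grasp point (between the pads) lies 155 mm ahead of it (r.tip_extent is the distance from the TCP to the fingertips, in mm); z points along the fingers, y is the direction in which the jaws open and shut (so a half turn about z gives the same grasp; the last joint's range is limited). The gripper opens to 85 mm and grips with 20 to 120 N. Pads are 22 mm wide; open, the fingers measure 114 mm over their backs; the gripper's body (76 mm by 85 mm) begins 54 mm behind the grasp point. The pads swing forward as they close: fully open they stand 13 mm farther back than shut.
Start: joints at [1.311, 0.353, 1.633, -0, 1.155, -0.002], TCP at [159.345, 604.35, 404.681] pointing down, gripper open.
Joint ranges: [-2.63, 2.63], [-0.92, 2.1], [0.06, 2.66], [-1.3, 4.44], [0, 2.69], [-3.02, 3.02]. Speed limits (rad/s): [2.22, 2.22, 2.79, 3.14, 3.14, 3.14].

## Interface

Orientations are given as [roll, pitch, yaw] about the fixed x, y, z axes, in that order (R = Rz(yaw) Ry(pitch) Rx(roll)).
In Python, from rig import sense, grab_frame, job, r gives the robot as it stands. The module is installed in compiled form; this text tells all that it offers.
- The arm moves only by the shell command python3 -m creep 'ROWS' [FORCE]. ROWS is JSON, a list of rows, each a list of 7 numbers: the turn, a rotation vector about the tool's x, y, z in rad, then the shift along the tool's x, y, z in mm, then the closure, from 0 (fully open) to 1 (shut). In form: [[wx, wy, wz, dx, dy, dz, fingers], ...]. A call has 1 to 10 rows; each row shifts and turns the pose as measured when the row begins, along the tool's axes as they then stand; what a row does not reach is not made up. A row lasts 1/12 s, in which the tool goes at most 41.7 mm and 7.16 degrees, less where a joint would pass 70% of its speed; a pose out of reach is approached as far as the arm can. A call with a gripper value outside its range is refused whole. The fingers move at their own pace and stop on an object; FORCE is the grip in N (left out, the last holds). Time passes only in rows, so rows that do not move let the fingers close. It gives the time, the measured TCP pose, the force and the opening at its end, in the units of the state.
- sense(): the state, without advancing time (a new reading comes with each control period).
- grab_frame(name): name is "scene" or "top"; returns a dict with "color" (400x640x3 uint8, red, green, blue), "mtx" (3x3 intrinsics, pixels), "T" (4x4, takes a point from camera to world coordinates). Camera axes: x right, y down, z forward; pixel columns grow to the right and rows downward; lengths in mm; the calibration is good to about 2 mm. A picture is of the moment at which its call begins. There is no depth.
- job.sign_off(): hands the job in, once; it reports no verdict.
The state is a dict: "clock": time; "qpos": joint angles; "qvel": joint speeds; "joint_efforts": joint torques, N m; "eef_pos": TCP position; "tcp_rot": TCP orientation; "contact_force": force on the tool from outside, world axes, zero at the start; "wrist_torque": the same for the moment, N m; "opening": opening from 0.0 (shut) to 1.0 (fully open).
Only numpy, scipy, OpenCV 4.12 (cv2) and the standard library are available. Lean on these libraries where they do the work, as an engineer would, in place of code of your own. Each camera call takes 0.05 s, during which the arm holds its last target.

## Task

Four flat cartridges lie side by side on the bench, touching each other. Push the one with the orange bands lengthways along the bench, out of the row, until it is completely past the ends of the other three, without shifting those or lifting it out from between them; then pick it up, lay it flat and square on the yellow-outlined rectangle on the bed of the reader, under its hood, and let go. Leave the other things where they are.

Things in the scene. Friction and masses are not known exactly. Their poses are not given: they have to be found in the camera images.
- cart_orange: The cartridge to move: white block with orange end bands, 90 (own x) x 40 (own y) x 28 mm high, 0.08 to 0.15 kg, loose; too long to grasp end to end. Origin: centre of its underside. Starts as one of the two inner ones of the row, at the others' yaw, ends staggered up to 8 mm. Its ends are alike. Beyond its end on own +x (robot's left) the bench is free for 130 mm.
- cart_near: An outer assay cartridge, white with two blue end bands, a 90 x 40 x 28 mm block, loose, about 0.11 kg; same shape and axes as the orange one. It is nearest the robot; the others lie along its own -y side, 40.2 mm apart from centre to centre. Own x points to the robot's left (+y), give or take 0.3 rad.
- cart_inner: The other inner assay cartridge, white with two blue end bands, a 90 x 40 x 28 mm block, loose, about 0.11 kg; same shape and axes as the orange one. 
- cart_far: The other outer assay cartridge, white with two blue end bands, a 90 x 40 x 28 mm block, loose, about 0.11 kg; same shape and axes as the orange one. It is farthest from the robot.
- reader: Fixed cartridge reader. Origin: centre of its underside; own x points into it from its open front, which faces the robot's right (-y); z up. Grey bed 140 (x) x 130 mm (y), top 14 mm above the bench. Rear column x = +40 to +70 mm. White hood x = -37 to +70 mm, 130 mm wide, underside 150, top 195 mm above the bench: no room for a vertical gripper over the bed; lean it back, fingers pointing in under the hood.
- bed_spot (a point): Centre of the yellow-outlined rectangle (98 mm along the reader's x by 48 mm along its y, painted, no rim) on the top of the reader's bed; axes as the reader's. It lies 15 mm in front of the reader's centre (22 mm inward from the hood's front edge) and 14 mm above the bench.
- vial: Bystander: a small amber vial with a green cap, 32 mm across, 58 mm tall, loose, standing between row and reader. Origin: centre of its underside.
- timer: Bystander: a white timer, 66 x 66 x 23 mm, loose, beyond the reader, at the left. Origin: centre of its underside.
- tape: Bystander: a green roll of tape lying flat, 72 mm across, 19 mm high, loose, right of the row. Origin: centre of its underside.
Mind the look-alikes: they are no part of the job. What is shaped like the cart_inner but pink is not meant.

How it is judged (in metres and radians):
On the way:
1. the orange-banded cartridge, still flat on the bench, is completely past the ends of the other three (((x of cart_orange in the frame of cart_near above 0.09 m and x of cart_orange in the frame of cart_inner above 0.09 m and x of cart_orange in the frame of cart_far above 0.09 m) or (x of cart_orange in the frame of cart_near below -0.09 m and x of cart_orange in the frame of cart_inner below -0.09 m and x of cart_orange in the frame of cart_far below -0.09 m)) and height (world z) of cart_orange below 0.005 m and angle between cart_orange's own z axis and vertical below 0.1 rad), for 0.2 s.
At the end, for the whole second after the job is handed in: The orange-banded cartridge rests flat on the reader's bed, centre within 12 mm of the yellow rectangle's centre, length within 0.15 rad of the reader's x axis (either way round); blue-banded cartridges within 10 mm, vial, timer and tape within 20 mm of their starts (horizontal distance between cart_orange and bed_spot below 0.012 m and z of cart_orange in the frame of bed_spot between -0.003 and 0.003 m and angle between cart_orange's own z axis and vertical below 0.06 rad and angle between the x axis of cart_orange and the x axis of reader, either way round below 0.15 rad and linear speed of cart_orange below 0.01 m/s and distance of each of cart_near, cart_inner, cart_far from where it was at the start of the episode below 0.01 m and distance of each of vial, timer, tape from where it was at the start of the episode below 0.02 m); the robot touches nothing.
It fails at once if a blue-banded cartridge is shifted by more than 10 mm (distance of any of cart_near, cart_inner, cart_far from where it was at the start of the episode above 0.01 m).
It fails at once if the orange-banded cartridge is lifted (8 to 40 mm) from between the others (height (world z) of cart_orange between 0.008 and 0.04 m and (horizontal distance between cart_orange and cart_near below 0.06 m or horizontal distance between cart_orange and cart_inner below 0.06 m or horizontal distance between cart_orange and cart_far below 0.06 m)).
It fails at once if the vial, timer or tape is shifted by more than 20 mm (distance of any of vial, timer, tape from where it was at the start of the episode above 0.02 m).
It also fails if it takes over 56 s, if anything falls off the work surface, if the arm or the gripper's body presses on something with over 40 N, if the wrist force passes 120 N, or if a joint passes its speed limit or range.

## Working session

There is one attempt and no reset: what is moved stays moved. The work goes in short steps, Python scripts to look and compute and a shell command to move; the robot and the scene stay as the last step left them, time stands still between calls to the robot, and variables do not carry over. Pictures are saved under pics/ and viewed, and the job is handed in when it is done.

```bash
mkdir -p pics; ls; python3 - <<'E'
from rig import sense, grab_frame, r
import cv2
print(sense(), r.tip_extent)
for n in ("scene","top"):
    f=grab_frame(n); cv2.imwrite(f"pics/{n}0.png",f["color"][:,:,::-1]); print(n,f["mtx"],f["T"])
E
```

```text
pics
{'clock': 0.0, 'qpos': array([ 1.31063808e+00,  3.53656923e-01,  1.63414096e+00,  1.62123899e-05,
        1.15518582e+00, -2.39970791e-03]), 'qvel': array([ 0.00040194,  0.00115587, -0.00057361, -0.00321692, -0.00160088,
        0.00132535]), 'joint_efforts': array([ 8.87603983e-05, -6.05252910e+01, -3.42074561e+01,  9.60874763e-05,
        9.48467787e-03,  2.55193788e-05]), 'eef_pos': array([159.25812187, 604.12620972, 403.9531075 ]), 'tcp_rot': array([-3.14020165e+00, -1.81611634e-05,  2.88382755e+00]), 'contact_force': array([0.59073603, 0.44344929, 0.81784024]), 'wrist_torque': array([ 0.00037581, -0.01255329, -0.02362232]), 'opening': 1.0000999814859373} 173.4
scene [[392.16493112   0.         323.45481278]
 [  0.         392.16493112 202.23633306]
 [  0.           0.           1.        ]] [[ 8.65148778e-01 -3.76580186e-01  3.31217385e-01  4.74653650e+01]
 [-5.01510630e-01 -6.52470110e-01  5.68128370e-01 -8.57296732e+02]
 [ 2.16355647e-03 -6.57624604e-01 -7.53342684e-01  1.07147902e+03]
 [ 0.00000000e+00  0.00000000e+00  0.00000000e+00  1.00000000e+00]]
top [[417.96705156   0.         321.3869656 ]
 [  0.         417.96705156 194.12729208]
 [  0.           0.           1.        ]] [[-1.27447767e-02 -9.87018570e-01  1.60099695e-01  2.25324411e+02]
 [-9.99916459e-01  1.29254843e-02  8.73270882e-05 -1.08563483e+02]
 [-2.15555955e-03 -1.60085207e-01 -9.87100846e-01  1.56889789e+03]
 [ 0.00000000e+00  0.00000000e+00  0.00000000e+00  1.00000000e+00]]
```

View pics/scene0.png

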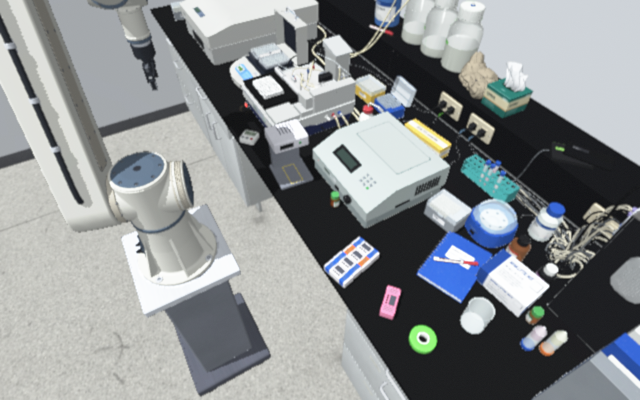

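View pics/top0.png

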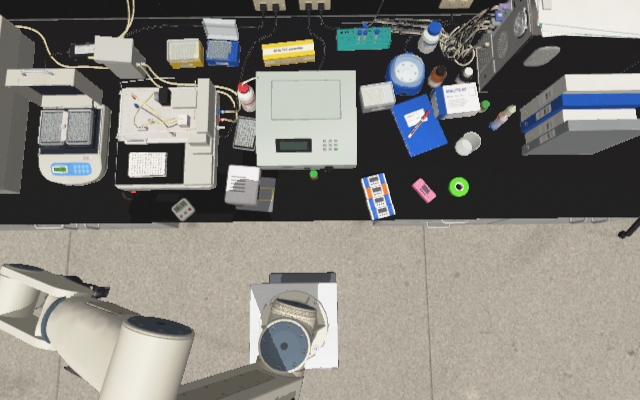

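```bash
python3 - <<'E'
import cv2
a=cv2.imread("pics/top0.png"); b=cv2.imread("pics/scene0.png")
c1=cv2.resize(a[160:230,210:480],None,fx=2.96,fy=2.96,interpolation=cv2.INTER_CUBIC)
cv2.imwrite("pics/t0z.png",c1)
c2=cv2.resize(a[165:225,350:410],None,fx=8,fy=8,interpolation=cv2.INTER_CUBIC)
c3=cv2.resize(b[230:295,315:390],None,fx=5,fy=5,interpolation=cv2.INTER_CUBIC)
c4=cv2.resize(b[110:215,255:355],None,fx=5,fy=5,interpolation=cv2.INTER_CUBIC)
cv2.imwrite("pics/t0r.png",c2);cv2.imwrite("pics/s0r.png",c3);cv2.imwrite("pics/s0b.png",c4)
E
```

```text
(no output)
```

View pics/t0z.png

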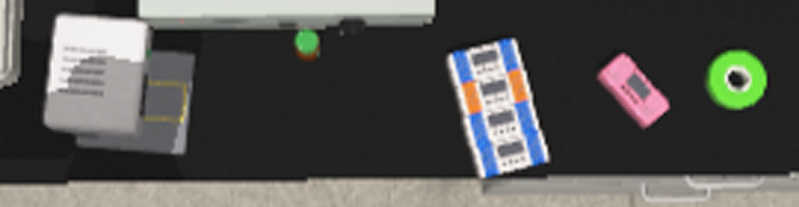

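View pics/t0r.png

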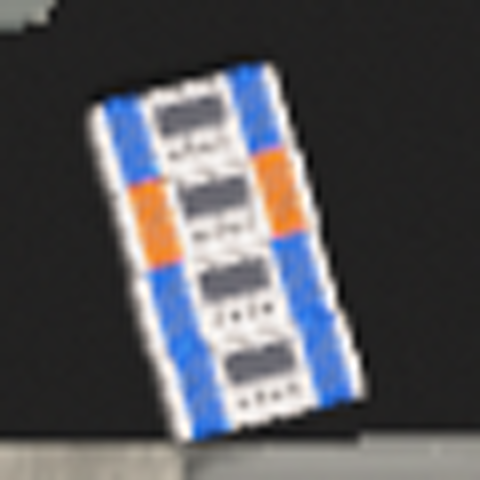

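View pics/s0r.png

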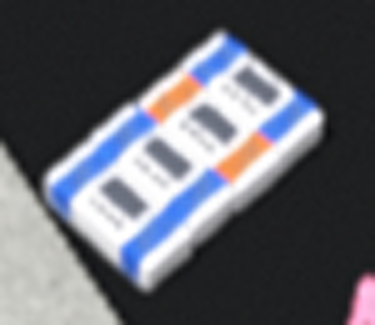

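View pics/s0b.png

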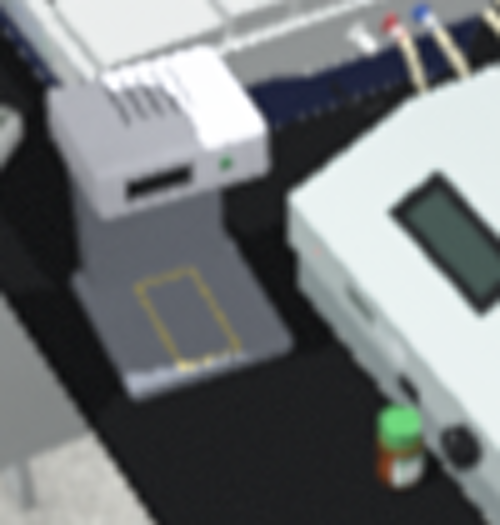

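```bash
cat > h.py <<'E'
import numpy as np, cv2
from rig import sense, grab_frame, r
def ray(f,uv):
    K,T=f["mtx"],f["T"]; d=T[:3,:3]@np.linalg.solve(K,[uv[0],uv[1],1.]); return T[:3,3],d/np.linalg.norm(d)
def onz(f,uv,z):
    o,d=ray(f,uv); return o+d*(z-o[2])/d[2]
def tri(f1,a,f2,b):
    o1,d1=ray(f1,a);o2,d2=ray(f2,b)
    s=np.linalg.lstsq(np.c_[d1,-d2],o2-o1,rcond=None)[0]
    p,q=o1+s[0]*d1,o2+s[1]*d2
    return (p+q)/2,np.linalg.norm(p-q)
def proj(f,p):
    T=f["T"];c=T[:3,:3].T@(np.asarray(p)-T[:3,3]);u=f["mtx"]@(c/c[2]);return u[:2]
def blobs(f,box,lo,hi,s=4,amin=3):
    x0,y0,x1,y1=box
    im=cv2.resize(f["color"][y0:y1,x0:x1],None,fx=s,fy=s,interpolation=cv2.INTER_CUBIC)
    h=cv2.cvtColor(im,cv2.COLOR_RGB2HSV); m=cv2.inRange(h,np.array(lo),np.array(hi))
    n,l,st,c=cv2.connectedComponentsWithStats(m)
    out=[]
    for i in range(1,n):
        if st[i,4]/s/s>=amin:
            out.append(((c[i]+.5)/s-.5+[x0,y0],st[i,4]/s/s,(l==i)))
    return out
E
python3 - <<'E'
from h import *
F={n:grab_frame(n) for n in("scene","top")}
B={"top":(350,160,410,225),"scene":(315,230,390,295)}
res={}
for n in F:
    print(n,'base',proj(F[n],[0,0,0]))
    for nm,lo,hi in(("or",(5,120,120),(20,255,255)),("bl",(100,120,100),(125,255,255)),):
        for c,a,_ in blobs(F[n],B[n],lo,hi): print(n,nm,c.round(2),round(a,1),onz(F[n],c,28).round(1))
B={"top":(210,160,285,215),"scene":(270,150,310,190)}
for n in F:
  for c,a,_ in blobs(F[n],B[n],(20,80,60),(35,255,255),amin=1): print('yel',n,c.round(2),round(a,1),onz(F[n],c,14).round(1))
for n,b in(("top",(300,165,325,185)),("scene",(325,185,345,210))):
  for c,a,_ in blobs(F[n],b,(45,100,60),(75,255,255),amin=1): print('vialcap',n,c.round(2),round(a,1),onz(F[n],c,58).round(1))
E
```

```text
scene base [178.27026265 252.27820703]
scene or [349.4  249.25] 28.6 [ 478.  -284.5   28. ]
scene or [363.09 260.97] 31.4 [ 491.3 -343.    28. ]
scene bl [358.65 241.29] 35.7 [ 520.8 -273.3   28. ]
scene bl [372.4 252.6] 38.6 [ 534.4 -331.8   28. ]
scene bl [334.38 261.54] 83.9 [ 412.6 -299.9   28. ]
scene bl [348.01 273.88] 94.3 [ 425.7 -358.4   28. ]
top base [293.11874442 325.37031578]
top or [384.33 188.49] 38.4 [ 493.5 -344.2   28. ]
top or [368.87 192.48] 39.6 [ 479.2 -285.9   28. ]
top bl [381.09 177.76] 37.2 [ 534.6 -333.5   28. ]
top bl [365.69 181.61] 39.2 [ 520.6 -275.3   28. ]
top bl [388.6  204.71] 80.6 [ 432.1 -357.8   28. ]
top bl [373.05 208.77] 81.7 [ 417.7 -299.5   28. ]
yel top [264.63 187.75] 10.6 [504.7 105.7  14. ]
yel top [271.86 192.2 ] 10.0 [487.3  78.3  14. ]
yel top [270.81 199.39] 4.1 [460.   82.1  14. ]
yel top [262.98 199.78] 8.2 [458.9 111.5  14. ]
vialcap top [313.16 173.35] 51.6 [548.5 -79.   58. ]
vialcap scene [334.14 194.92] 56.8 [542.3 -82.3  58. ]
```

```bash
python3 - <<'E'
from h import *
F={n:grab_frame(n) for n in("scene","top")}
for a,b in(((349.4,249.25),(368.87,192.48)),((363.09,260.97),(384.33,188.49)),((334.14,194.92),(313.16,173.35))):
    print(tri(F["scene"],a,F["top"],b))
a=cv2.resize(F["scene"]["color"][155:195,270:315,::-1],None,fx=16,fy=14,interpolation=cv2.INTER_CUBIC)
b=cv2.resize(F["top"]["color"][160:216,220:282,::-1],None,fx=12,fy=10,interpolation=cv2.INTER_CUBIC)
g=lambda x:np.clip(x.astype(float)*1.6,0,255).astype(np.uint8)
cv2.imwrite("pics/sr.png",g(a));cv2.imwrite("pics/tr.png",g(b))
E
```

```text
(array([ 478.19716422, -285.46004801,   29.41550351]), np.float64(1.5281929492360224))
(array([ 492.27122123, -343.6324933 ,   28.64567243]), np.float64(2.4171084619991823))
(array([547.56844477, -78.16395917,  51.99458645]), np.float64(4.573773714482122))
```

View pics/sr.png

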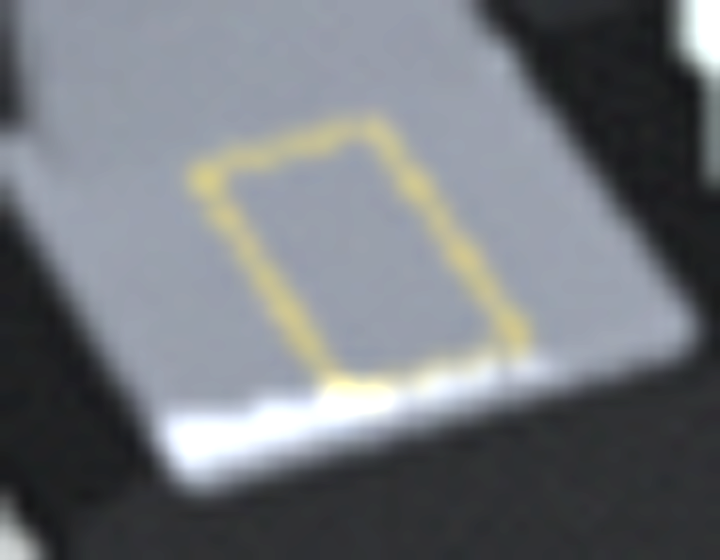

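View pics/tr.png

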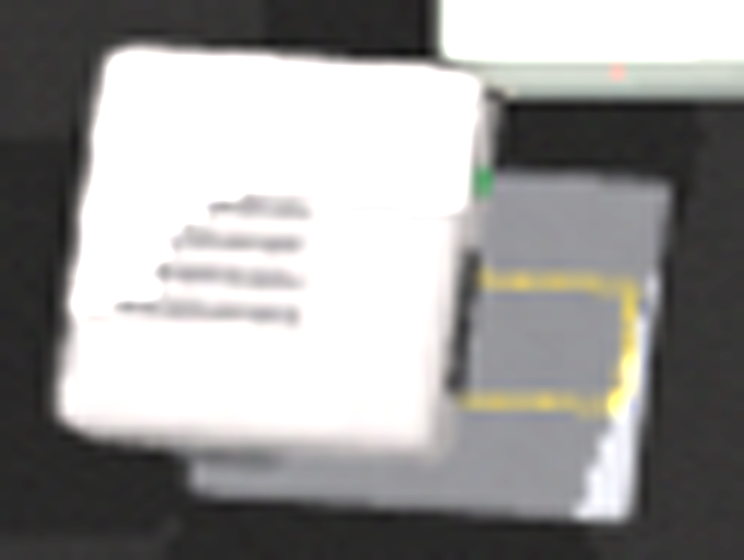

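```bash
python3 - <<'E'
from h import *
F={n:grab_frame(n) for n in("scene","top")}
S=np.array([(203,172),(378,122),(522,342),(335,388)],float); S=(S+.5)/[16,14]-.5+[270,155]
T=np.array([(632,284),(612,403),(480,278),(465,401)],float); T=(T+.5)/[12,10]-.5+[220,160]
P=[onz(F["scene"],s,14) for s in S]
for p in P: print(p.round(1))
for t in T: print('top',onz(F["top"],t,14).round(1))
print(tri(F["scene"],S[2],F["top"],T[0]),tri(F["scene"],S[3],F["top"],T[1]))
print(np.mean(P,0), 'len',[np.linalg.norm(P[i]-P[(i+1)%4]) for i in range(4)])
d=P[0]-P[3]+P[1]-P[2]; w=P[1]-P[0]+P[2]-P[3]
print(np.arctan2(d[1],d[0]),np.arctan2(w[1],w[0])+np.pi/2)
E=np.array([(430-0,0)])
Bc=np.array([(671,182),(628,521)],float);Bc=(Bc+.5)/[12,10]-.5+[220,160]
q=[onz(F["top"],b,14) for b in Bc];print('bed front',q, np.mean(q,0))
Bc=np.array([(697,322),(160,420)],float);Bc=(Bc+.5)/[16,14]-.5+[270,155]
q=[onz(F["scene"],b,14) for b in Bc];print('bed front',q, np.mean(q,0))
E
```

```text
[465.2 178.2  14. ]
[511.3 175.   14. ]
[501.3  81.3  14. ]
[455.2  87.9  14. ]
top [503.6  77.1  14. ]
top [458.2  83.1  14. ]
top [506.5 125.   14. ]
top [459.6 129.2  14. ]
(array([501.13766946,  77.08433385,  18.32170607]), np.float64(3.486368038015282)) (array([455.42541276,  83.06372014,  18.9549651 ]), np.float64(4.236919024002393))
[483.25184677 130.59878132  14.        ] len [np.float64(46.13819511558201), np.float64(94.27201308784923), np.float64(46.494554680728726), np.float64(90.89458199098551)]
1.4623742874938372 1.4634685790128286
bed front [array([542.73620683,  65.00032898,  14.        ]), array([413.4821091 ,  77.79187486,  14.        ])] [478.10915796  71.39610192  14.        ]
bed front [array([540.69130212,  67.24378425,  14.        ]), array([414.58773925,  97.70101807,  14.        ])] [477.63952069  82.47240116  14.        ]
```

```bash
cat >> h.py <<'E'
from scipy.spatial.transform import Rotation as Ro
def togo(gp,u,tilt,L=155):
    """gp: world goal of point L ahead on tool axis; u: world yaw of tool x (horizontal); tilt: fingers lean toward +u"""
    s=sense(); R0=Ro.from_euler('xyz',s['tcp_rot'])
    R1=Ro.from_euler('z',u)*Ro.from_euler('x',np.pi)*Ro.from_euler('y',tilt)
    tcp=np.array(gp,float)-R1.apply([0,0,L])
    d=tcp-s['eef_pos']
    print('t',round(s['clock'],2),'tcp',s['eef_pos'].round(1),'q',s['qpos'].round(2),'F',np.round(s['contact_force'],1),'open',round(s['opening'],2))
    print('now pt',(s['eef_pos']+R0.apply([0,0,L])).round(1),'goal tcp',tcp.round(1),'shift',R0.inv().apply(d).round(1),'rotvec',(R0.inv()*R1).as_rotvec().round(3),'shift in goal axes',R1.inv().apply(d).round(1))
E
python3 -m creep '[[0,0,0,-23,-34,0,1],[0,0,0,-23,-34,0,1],[0,0,0,-23,-34,0,1],[0,0,0,-23,-34,0,1],[0,0,0,-23,-34,0,1],[0,0,0,-23,-34,0,1],[0,0,0,-23,-34,0,1],[0,0,0,-23,-34,0,1],[0,0,0,-23,-34,0,1],[0,0,0,-23,-34,0,1]]' 60
python3 -m creep '[[0,0,0.12,-23,-34,0,1],[0,0,0,-23,-34,0,1],[0,0,0,-23,-34,0,1],[0,0,0,-23,-34,0,1],[0,0,0,-23,-34,0,1],[0,0,0,-23,-34,0,1],[0,0,0,-23,-34,0,1],[0,0,0,-23,-34,0,1]]'
python3 -c "
from h import *
togo([502.3,-385.5,150],1.802,0,173.4)"
```

```text
clock: 1.23
eef_pos: [294.2, 214.3, 402.5]
tcp_rot: [3.135, 0.001, 2.894]
contact_force: [1.4, -0.2, 0.9]
opening: -0.002
clock: 1.9
eef_pos: [369.0, -110.7, 404.3]
tcp_rot: [3.129, 0.011, 2.77]
contact_force: [1.6, 1.2, -0.5]
opening: -0.003
t 1.9 tcp [ 369.  -110.7  404.3] q [-0.3  -0.04  2.11  0.01  1.06 -1.51] F [ 1.6  1.2 -0.5] open -0.0
now pt [ 371.6 -109.4  230.9] goal tcp [ 502.3 -385.5  323.4] shift [-223.1 -208.6   80.9] rotvec [0.017 0.005 0.968] shift in goal axes [-298.1   66.8   80.9]
```

```bash

python3 -m creep '[[0,0,0.12,-27,-25,8,1],[0,0,0.12,-30,-21,8,1],[0,0,0.12,-32,-18,8,1],[0,0,0.12,-34,-14,8,1],[0,0,0.12,-36,-10,8,1],[0,0,0.12,-37,-5,8,1],[0,0,0.12,-38,-1,8,1],[0,0,0.12,-38,3,8,1]]'
python3 -c "
from h import *
togo([502.3,-385.5,150],1.802,0,173.4)"
```

```text
clock: 2.57
eef_pos: [498.3, -397.9, 341.1]
tcp_rot: [3.119, 0.001, 1.775]
contact_force: [0.7, -0.5, 0.2]
opening: 0.002
t 2.57 tcp [ 498.3 -397.9  341.1] q [-0.68  0.43  1.67  0.02  1.03 -0.9 ] F [ 0.7 -0.5  0.2] open 0.0
now pt [ 502.2 -397.2  167.7] goal tcp [ 502.3 -385.5  323.4] shift [11.3  6.  17.8] rotvec [ 0.023  0.001 -0.027] shift in goal axes [11.2  6.7 17.7]
```

```bash

python3 -m creep '[[0.023,0,-0.027,5,3,36,1],[0,0,0,4,3,36,1],[0,0,0,0,0,30,1],[0,0,0,0,0,0,1]]'
python3 -c "
from h import *
togo([502.3,-385.5,60],1.802,0,173.4)
F={n:grab_frame(n) for n in('scene','top')}
p=[502.3,-385.5,62]
for n in F:
  u=proj(F[n],p);print(n,u)
  x,y=u.astype(int)
  c=F[n]['color'][y-35:y+35,x-45:x+45,::-1]
  cv2.imwrite('pics/%s1.png'%n,cv2.resize(c,None,fx=8,fy=8,interpolation=cv2.INTER_CUBIC))
"
```

```text
clock: 2.9
eef_pos: [506.9, -397.7, 235.6]
tcp_rot: [3.138, 0.009, 1.789]
contact_force: [-1.7, 0.7, 0.5]
opening: -0.002
t 2.9 tcp [ 506.9 -397.7  235.6] q [-0.67  0.57  1.71 -0.    0.85 -0.88] F [-1.7  0.7  0.5] open -0.0
now pt [ 507.9 -399.1   62.2] goal tcp [ 502.3 -385.5  233.4] shift [12.9 -1.9  2. ] rotvec [ 0.004  0.009 -0.013] shift in goal axes [12.9 -1.7  2.2]
scene [374.9058122  263.67750803]
top [396.86968216 184.378547  ]
```

View pics/scene1.png

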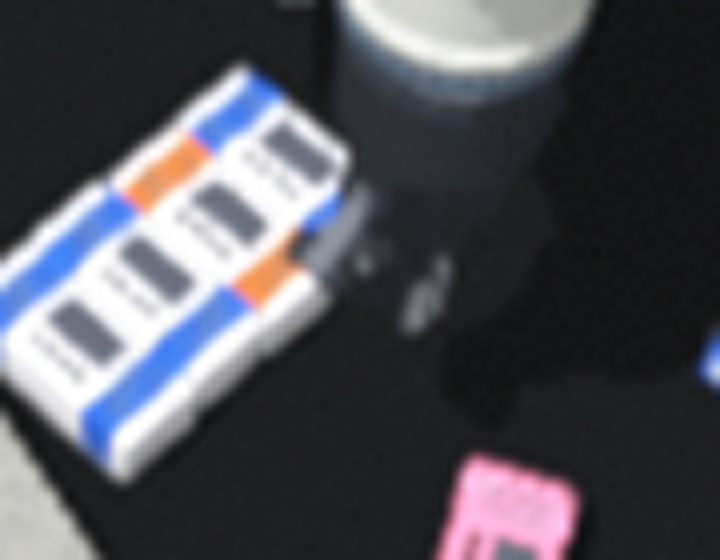

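View pics/top1.png

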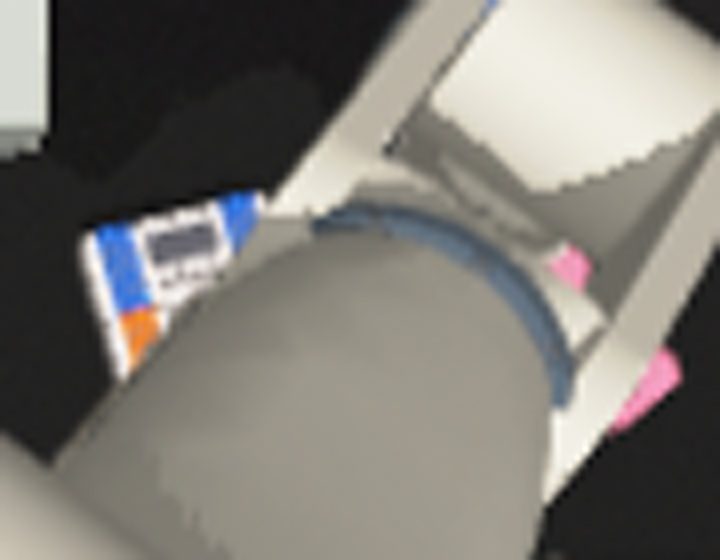

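```bash

python3 -m creep '[[0.004,0.009,-0.013,6,-2,18,1],[0,0,0,3,0,20,1],[0,0,0,0,0,14,1],[0,0,0,0,0,0,1]]'
python3 -c "
from h import *
togo([502.3,-385.5,8],1.802,0,173.4)"
```

```text
clock: 3.33
eef_pos: [508.4, -392.9, 197.7]
tcp_rot: [3.129, 0.016, 1.803]
contact_force: [-0.6, -0.2, -1.0]
opening: 0.002
t 3.33 tcp [ 508.4 -392.9  197.7] q [-0.66  0.62  1.73 -0.    0.77 -0.89] F [-0.6 -0.2 -1. ] open 0.0
now pt [ 511.2 -395.1   24.3] goal tcp [ 502.3 -385.5  181.4] shift [ 8.9 -4.4 16.1] rotvec [0.013 0.016 0.001] shift in goal axes [ 8.6 -4.2 16.3]
```

```bash

python3 -m creep '[[0.013,0.016,0,0,-4,12,1],[0,0,0,0,0,6,1],[0,0,0,0,0,0,1]]'
python3 -c "
from h import *
togo([502.3,-385.5,8],1.802,0,173.4)
f=grab_frame('scene')
cv2.imwrite('pics/s2.png',cv2.resize(f['color'][215:305,315:425,::-1],None,fx=6.5,fy=6.5,interpolation=cv2.INTER_CUBIC))"
```

```text
clock: 3.58
eef_pos: [506.1, -395.4, 183.0]
tcp_rot: [3.139, 0.003, 1.803]
contact_force: [0.1, 1.2, -0.2]
opening: 0.001
t 3.58 tcp [ 506.1 -395.4  183. ] q [-0.67  0.64  1.73 -0.    0.76 -0.9 ] F [ 0.1  1.2 -0.2] open 0.0
now pt [ 506.6 -395.9    9.6] goal tcp [ 502.3 -385.5  181.4] shift [10.5 -1.4  1.6] rotvec [0.002 0.003 0.001] shift in goal axes [10.5 -1.4  1.6]
```

View pics/s2.png

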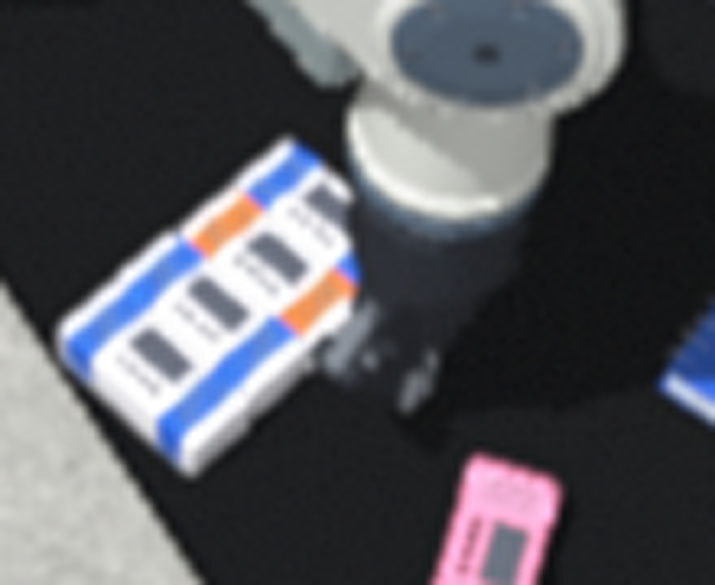

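```bash

python3 -m creep '[[0,0,0,8,-1.4,1,1],[0,0,0,8,0,0,1],[0,0,0,8,0,0,1],[0,0,0,8,0,0,1]]'
python3 -c "
from h import *
togo([495.8-.23*0,-358.2,8],1.802,0,173.4)"
```

```text
clock: 3.97
eef_pos: [497.2, -363.9, 183.7]
tcp_rot: [3.137, 0.006, 1.802]
contact_force: [0.2, -0.9, -0.2]
opening: -0.001
t 3.97 tcp [ 497.2 -363.9  183.7] q [-0.63  0.61  1.79 -0.    0.73 -0.86] F [ 0.2 -0.9 -0.2] open -0.0
now pt [ 498.2 -364.7   10.3] goal tcp [ 495.8 -358.2  181.4] shift [ 5.9 -0.1  2.3] rotvec [ 0.004  0.006 -0.   ] shift in goal axes [ 5.8 -0.1  2.3]
```

```bash

python3 -m creep '[[0.004,0.006,0,6,0,1.5,1],[0,0,0,6,0,0,1],[0,0,0,6,0,0,1],[0,0,0,6,0,0,1]]'
python3 -c "
from h import *
togo([472.7,-260,8],1.802,0,173.4)
f=grab_frame('scene')
cv2.imwrite('pics/s3.png',cv2.resize(f['color'][215:305,315:425,::-1],None,fx=6.5,fy=6.5,interpolation=cv2.INTER_CUBIC))"
```

```text
clock: 4.3
eef_pos: [491.2, -336.8, 182.9]
tcp_rot: [3.141, 0.0, 1.803]
contact_force: [0.8, -1.0, 0.4]
opening: 0.001
t 4.3 tcp [ 491.2 -336.8  182.9] q [-0.6   0.59  1.84  0.    0.71 -0.84] F [ 0.8 -1.   0.4] open 0.0
now pt [ 491.3 -336.8    9.5] goal tcp [ 472.7 -260.   181.4] shift [79.  -0.3  1.5] rotvec [0.001 0.    0.001] shift in goal axes [79.  -0.4  1.5]
```

View pics/s3.png

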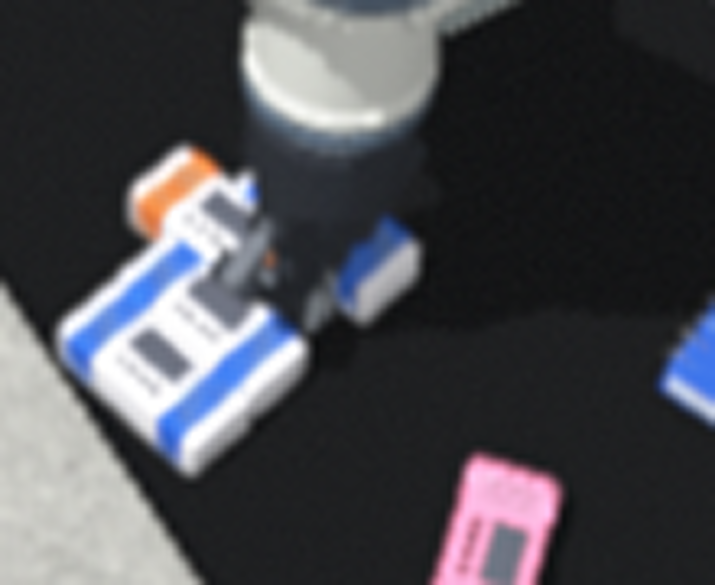

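```bash

python3 -m creep '[[0,0,0,7,-0.3,0.5,1],[0,0,0,7,0,0.5,1],[0,0,0,7,0,0,1],[0,0,0,7,0,0,1],[0,0,0,7,0,0,1],[0,0,0,7,0,0,1]]'
python3 -c "
from h import *
togo([472.7,-260,8],1.802,0,173.4)"
```

```text
clock: 4.85
eef_pos: [480.4, -292.2, 182.1]
tcp_rot: [3.14, 0.001, 1.803]
contact_force: [0.8, -1.4, 0.6]
opening: 0.0
t 4.85 tcp [ 480.4 -292.2  182.1] q [-0.55  0.56  1.91  0.    0.67 -0.78] F [ 0.8 -1.4  0.6] open 0.0
now pt [ 480.7 -292.3    8.7] goal tcp [ 472.7 -260.   181.4] shift [33.1 -0.1  0.7] rotvec [0.001 0.001 0.001] shift in goal axes [33.1 -0.2  0.7]
```

```bash

python3 -m creep '[[0,0,0,7,-0.2,0,1],[0,0,0,7,0,0,1],[0,0,0,7,0,0,1],[0,0,0,5,0,0,1],[0,0,0,0,0,0,1]]'
python3 -c "
from h import *
togo([472.7,-260,8],1.802,0,173.4)
f=grab_frame('scene')
cv2.imwrite('pics/s4.png',cv2.resize(f['color'][215:305,315:425,::-1],None,fx=6.5,fy=6.5,interpolation=cv2.INTER_CUBIC))"
```

```text
clock: 5.27
eef_pos: [472.9, -262.5, 182.0]
tcp_rot: [3.141, 0.0, 1.804]
contact_force: [-0.1, 0.8, -0.3]
opening: -0.004
t 5.27 tcp [ 472.9 -262.5  182. ] q [-0.51  0.54  1.96  0.    0.64 -0.74] F [-0.1  0.8 -0.3] open -0.0
now pt [ 473.  -262.5    8.6] goal tcp [ 472.7 -260.   181.4] shift [2.4 0.4 0.6] rotvec [0.001 0.    0.002] shift in goal axes [2.4 0.4 0.6]
```

View pics/s4.png

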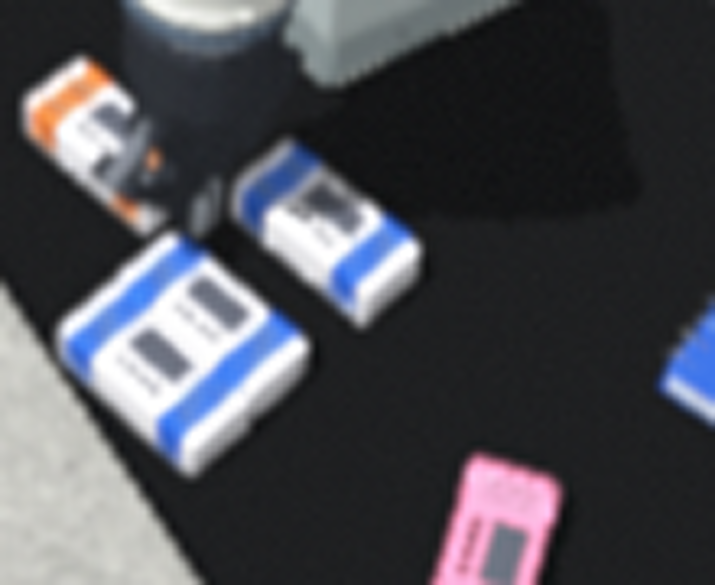

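```bash

python3 -m creep '[[0,0,0,-4,0,0,1],[0,0,0,0,0,-30,1],[0,0,0,-25,0,-33,0],[0,0,0,-25,0,-33,0],[0,0,0,-30,0,-28,0],[0,0.12,0,-40,0,0,0],[0,0.12,0,-40,0,0,0],[0,0.12,0,-40,0,8,0],[0,0.12,0,-38,0,16,0],[0,0.12,0,0,0,0,0]]'
python3 -c "
from h import *
togo([460,-210,60],1.802,0.7)
B={'top':(340,165,395,225),'scene':(300,205,390,295)}
F={n:grab_frame(n) for n in B}
for n in F:
  x0,y0,x1,y1=B[n]
  cv2.imwrite('pics/%s5.png'%n,cv2.resize(F[n]['color'][y0:y1,x0:x1,::-1],None,fx=6.5,fy=6.5,interpolation=cv2.INTER_CUBIC))
  for nm,lo,hi in(('or',(5,120,120),(20,255,255)),('bl',(100,120,100),(125,255,255))):
    for c,a,_ in blobs(F[n],B[n],lo,hi): print(n,nm,c.round(2),round(a,1),onz(F[n],c,28).round(1))
"
```

```text
clock: 6.15
eef_pos: [527.2, -498.1, 262.5]
tcp_rot: [3.132, -0.614, 1.816]
contact_force: [-1.8, 2.4, -2.3]
opening: 0.997
t 6.15 tcp [ 527.2 -498.1  262.5] q [-0.83  0.79  1.29  0.29  1.61 -1.14] F [-1.8  2.4 -2.3] open 1.0
now pt [ 506.9 -411.1  135.8] goal tcp [ 482.9 -307.2  178.6] shift [111.8   1.6 181.6] rotvec [0.001 0.086 0.011] shift in goal axes [ 95.8   0.6 190.5]
scene or [324.74 230.34] 42.0 [ 447.7 -179.8   28. ]
scene or [337.69 240.85] 45.0 [ 462.7 -237.8   28. ]
scene bl [357.23 242.78] 49.8 [ 513.6 -276.    28. ]
scene bl [371.1  254.03] 54.0 [ 527.7 -334.2   28. ]
scene bl [335.15 260.8 ] 93.9 [ 416.1 -298.8   28. ]
scene bl [348.79 273.14] 104.2 [ 429.2 -357.4   28. ]
```

View pics/scene5.png

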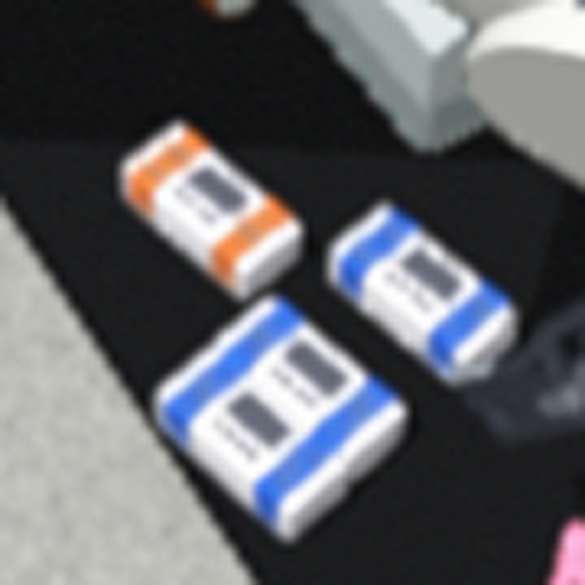

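View pics/top5.png

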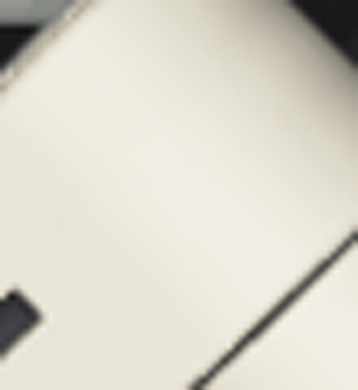

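```bash

python3 -c "
from h import *
togo([463.6,-219.2,90],1.815,0.7)"
python3 -m creep '[[0,0.086,0,22,0,33,0],[0,0,0,22,0,33,0],[0,0,0,22,0,33,0],[0,0,0,22,0,33,0]]'
python3 -c "
from h import *
togo([463.6,-219.2,90],1.815,0.7)"
```

```text
t 6.25 tcp [ 527.3 -496.   264.9] q [-0.82  0.79  1.29  0.29  1.61 -1.14] F [ 0.5 -1.6 -0.2] open 1.0
now pt [ 507.  -409.1  138.1] goal tcp [ 487.7 -316.1  208.6] shift [118.2   3.9 152.1] rotvec [0.009 0.087 0.   ] shift in goal axes [104.5   5.2 161.7]
clock: 6.58
eef_pos: [491.9, -351.7, 217.2]
tcp_rot: [3.125, -0.673, 1.814]
contact_force: [0.1, 0.1, -0.5]
opening: 1.0
t 6.58 tcp [ 491.9 -351.7  217.2] q [-0.73  0.7   1.62  0.38  1.41 -1.14] F [ 0.1  0.1 -0.5] open 1.0
now pt [ 471.1 -257.3   96. ] goal tcp [ 487.7 -316.1  208.6] shift [22.4  4.1 29. ] rotvec [ 0.017  0.027 -0.001] shift in goal axes [21.6  4.6 29.5]
```

```bash

python3 -m creep '[[0.017,0.027,0,11,4,15,0],[0,0,0,10,0,13,0],[0,0,0,0,0,0,0]]'
python3 -c "
from h import *
togo([463.6,-219.2,26],1.815,0.7)
B={'scene':(300,205,390,295)}
F={n:grab_frame(n) for n in B}
for n in F:
  x0,y0,x1,y1=B[n]
  cv2.imwrite('pics/%s6.png'%n,cv2.resize(F[n]['color'][y0:y1,x0:x1,::-1],None,fx=6.5,fy=6.5,interpolation=cv2.INTER_CUBIC))
"
```

```text
clock: 6.83
eef_pos: [483.8, -306.7, 209.4]
tcp_rot: [-3.137, -0.692, 1.818]
contact_force: [0.8, -0.8, -0.2]
opening: 0.998
t 6.83 tcp [ 483.8 -306.7  209.4] q [-0.68  0.68  1.7   0.4   1.37 -1.13] F [ 0.8 -0.8 -0.2] open 1.0
now pt [ 458.9 -211.    90. ] goal tcp [ 487.7 -316.1  144.6] shift [-49.1   1.7  43.5] rotvec [-0.006  0.008  0.002] shift in goal axes [-49.5   1.6  43.1]
```

View pics/scene6.png

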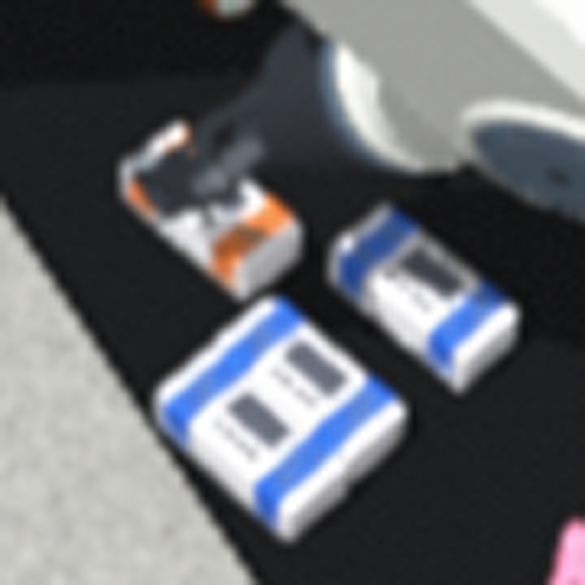

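```bash

python3 -m creep '[[0,0.008,0,-18,1,14,0],[0,0,0,-15,1,14,0],[0,0,0,-12,0,12,0],[0,0,0,0,0,0,0]]'
python3 -c "
from h import *
togo([463.6,-219.2,26],1.815,0.7)"
```

```text
clock: 7.22
eef_pos: [491.7, -319.2, 154.5]
tcp_rot: [3.134, -0.677, 1.828]
contact_force: [-0.7, 1.3, 0.0]
opening: 1.0
t 7.22 tcp [ 491.7 -319.2  154.5] q [-0.69  0.77  1.68  0.4   1.29 -1.17] F [-0.7  1.3  0. ] open 1.0
now pt [ 468.1 -225.    33.7] goal tcp [ 487.7 -316.1  144.6] shift [-3.2 -3.1 10.3] rotvec [-0.001  0.023  0.01 ] shift in goal axes [-3.4 -3.1 10.2]
```

```bash

python3 -m creep '[[0,0.023,0.01,-2,-3,6,0],[0,0,0,-1,0,4,0],[0,0,0,0,0,0,0]]'
python3 -c "
from h import *
togo([463.6,-219.2,26],1.815,0.7)"
```

```text
clock: 7.47
eef_pos: [488.1, -317.3, 145.6]
tcp_rot: [3.141, -0.698, 1.814]
contact_force: [-0.3, -0.2, 0.2]
opening: 0.998
t 7.47 tcp [ 488.1 -317.3  145.6] q [-0.69  0.78  1.68  0.41  1.3  -1.17] F [-0.3 -0.2  0.2] open 1.0
now pt [ 464.1 -220.5   26.9] goal tcp [ 487.7 -316.1  144.6] shift [ 0.3 -0.1  1.6] rotvec [ 0.001  0.002 -0.001] shift in goal axes [ 0.3 -0.1  1.6]
```

```bash

python3 -m creep '[[0,0,0,0,0,0.5,0.4],[0,0,0,0,0,0,0.5],[0,0,0,0,0,0,0.6],[0,0,0,0,0,0,0.8],[0,0,0,0,0,0,1],[0,0,0,0,0,0,1],[0,0,0,0,0,0,1]]' 70
python3 -c "
from h import *
togo([463.6,-219.2,26],1.815,0.7)
B={'scene':(300,205,390,295)}
F={n:grab_frame(n) for n in B}
for n in F:
  x0,y0,x1,y1=B[n]
  cv2.imwrite('pics/%s7.png'%n,cv2.resize(F[n]['color'][y0:y1,x0:x1,::-1],None,fx=6.5,fy=6.5,interpolation=cv2.INTER_CUBIC))
"
```

```text
clock: 8.05
eef_pos: [488.5, -317.8, 147.6]
tcp_rot: [3.139, -0.695, 1.816]
contact_force: [0.5, -0.4, -1.1]
opening: 0.449
t 8.05 tcp [ 488.5 -317.8  147.6] q [-0.69  0.78  1.68  0.41  1.3  -1.17] F [ 0.5 -0.4 -1.1] open 0.45
now pt [ 464.9 -221.5   28.5] goal tcp [ 487.7 -316.1  144.6] shift [-0.5 -0.3  3.5] rotvec [0.003 0.005 0.   ] shift in goal axes [-0.5 -0.3  3.5]
```

View pics/scene7.png

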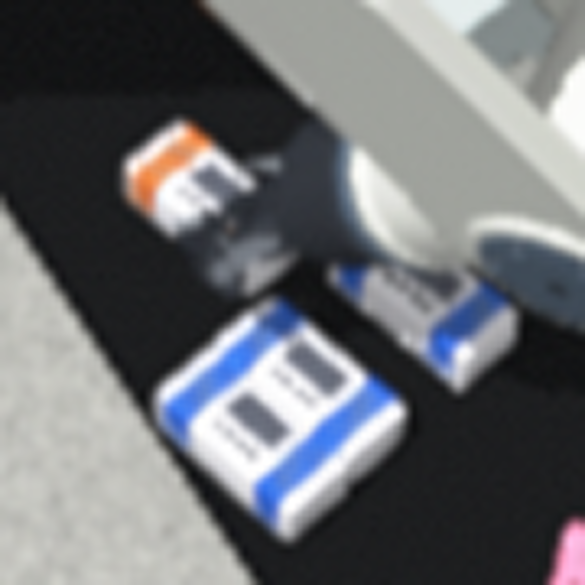

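```bash

python3 -m creep '[[0,0,0,7,0,-8,1],[0,0,0,14,0,-16,1],[0,0,0,16,0,-20,1],[0,0,0,16,0,-20,1],[0,0,0,0,0,0,1]]'
python3 -c "
from h import *
togo([470,-6,100],1.465,0.7)
B={'scene':(285,175,390,295),'top':(335,165,395,225)}
F={n:grab_frame(n) for n in B}
for n in F:
  x0,y0,x1,y1=B[n]
  cv2.imwrite('pics/%s8.png'%n,cv2.resize(F[n]['color'][y0:y1,x0:x1,::-1],None,fx=5,fy=5,interpolation=cv2.INTER_CUBIC))
"
```

```text
clock: 8.52
eef_pos: [487.7, -317.2, 234.0]
tcp_rot: [-3.14, -0.699, 1.813]
contact_force: [0.1, -1.6, -1.6]
opening: 0.451
t 8.52 tcp [ 487.7 -317.2  234. ] q [-0.69  0.65  1.67  0.4   1.42 -1.12] F [ 0.1 -1.6 -1.6] open 0.45
now pt [ 463.5 -220.4  115.4] goal tcp [ 459.5 -105.3  218.6] shift [152.7  23.7 148.5] rotvec [-0.226  0.001  0.266] shift in goal axes [148.9 -50.4 145.7]
```

View pics/scene8.png

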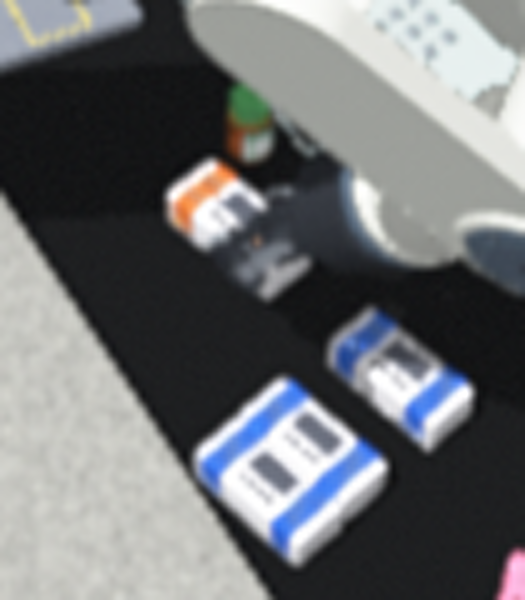

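View pics/top8.png

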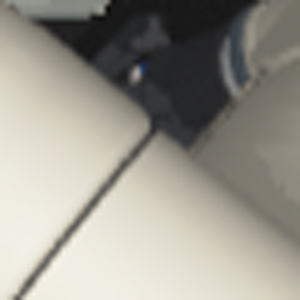

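```bash

python3 -m creep '[[-0.075,0,0.088,21,2,20,1],[-0.075,0,0.088,21,-1,20,1],[-0.075,0,0.088,21,-5,20,1],[0,0,0,21,-7,20,1]]'
python3 -c "
from h import *
togo([470,-6,85],1.465,0.7)"
```

```text
clock: 8.95
eef_pos: [467.9, -202.0, 220.5]
tcp_rot: [-3.139, -0.696, 1.444]
contact_force: [-0.4, 0.1, -1.6]
opening: 0.451
t 8.95 tcp [ 467.9 -202.   220.5] q [-0.6   0.55  1.94  0.68  1.13 -0.93] F [-0.4  0.1 -1.6] open 0.45
now pt [ 480.  -103.4  101.5] goal tcp [ 459.5 -105.3  203.6] shift [ 62.  -20.4  73.9] rotvec [ 0.011  0.004 -0.016] shift in goal axes [ 62.  -18.6  74.3]
```

```bash

python3 -m creep '[[0.011,0.004,-0.016,20,-7,24,1],[0,0,0,20,-7,24,1],[0,0,0,15,-4,20,1],[0,0,0,0,0,0,1]]'
python3 -c "
from h import *
togo([470,-6,60],1.465,0.7)
B={'scene':(245,100,385,210),'top':(215,150,355,230)}
F={n:grab_frame(n) for n in B}
for n in F:
  x0,y0,x1,y1=B[n]
  cv2.imwrite('pics/%s9.png'%n,cv2.resize(F[n]['color'][y0:y1,x0:x1,::-1],None,fx=5,fy=5,interpolation=cv2.INTER_CUBIC))
"
```

```text
clock: 9.28
eef_pos: [453.9, -106.5, 199.9]
tcp_rot: [-3.128, -0.702, 1.456]
contact_force: [-0.9, 0.7, -0.7]
opening: 0.45
t 9.28 tcp [ 453.9 -106.5  199.9] q [-0.45  0.53  2.07  0.8   1.   -0.95] F [-0.9  0.7 -0.7] open 0.45
now pt [463.2  -6.8  81.5] goal tcp [ 459.5 -105.3  178.6] shift [-12.4   5.7  17.4] rotvec [-0.008 -0.002 -0.007] shift in goal axes [-12.4   5.4  17.4]
```

View pics/scene9.png

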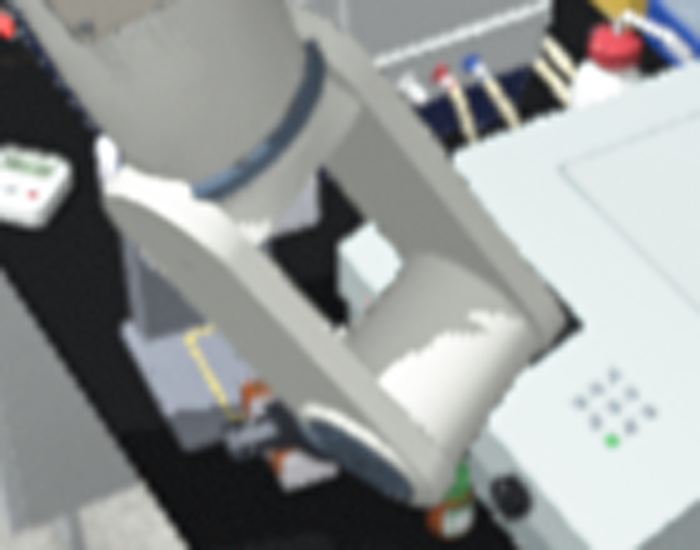

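View pics/top9.png

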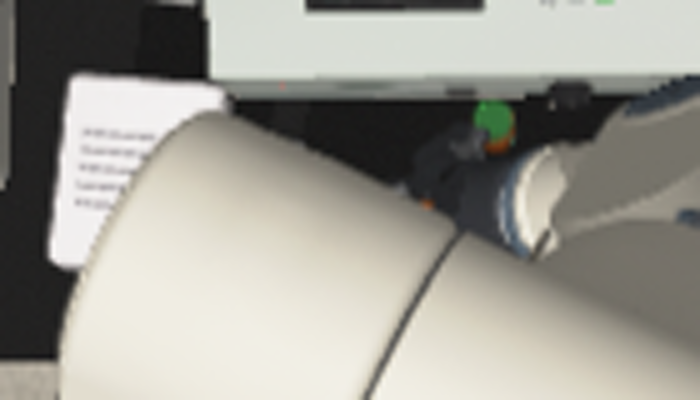

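```bash

python3 -m creep '[[-0.008,-0.002,-0.007,-6,5.5,8,1],[0,0,0,-6,1,10,1],[0,0,0,0,0,0,1]]'
python3 -c "
from h import *
togo([482.5,114,54],1.465,0.7)"
```

```text
clock: 9.63
eef_pos: [463.9, -109.8, 177.0]
tcp_rot: [3.133, -0.696, 1.468]
contact_force: [-0.2, -0.3, -1.0]
opening: 0.454
t 9.63 tcp [ 463.9 -109.8  177. ] q [-0.45  0.58  2.05  0.83  0.96 -0.99] F [-0.2 -0.3 -1. ] open 0.45
now pt [475.5 -11.1  58. ] goal tcp [472.   14.7 172.6] shift [92.9 -5.5 83.3] rotvec [0.007 0.004 0.002] shift in goal axes [92.5 -5.1 83.7]
```

```bash

python3 -m creep '[[0.007,0.004,0.002,12,-4,12,1],[0,0,0,14,0,12,1],[0,0,0,14,0,12,1],[0,0,0,0,0,0,1]]'
python3 -c "
from h import *
togo([482.5,114,54],1.465,0.7)
B={'scene':(260,145,350,215)}
F={n:grab_frame(n) for n in B}
for n in F:
  x0,y0,x1,y1=B[n]
  cv2.imwrite('pics/%s10.png'%n,cv2.resize(F[n]['color'][y0:y1,x0:x1,::-1],None,fx=8,fy=8,interpolation=cv2.INTER_CUBIC))
"
```

```text
clock: 9.97
eef_pos: [467.4, -58.4, 171.8]
tcp_rot: [-3.14, -0.699, 1.457]
contact_force: [-0.6, 0.6, -0.4]
opening: 0.45
t 9.97 tcp [467.4 -58.4 171.8] q [-0.35  0.58  2.09  0.91  0.91 -0.98] F [-0.6  0.6 -0.4] open 0.45
now pt [478.4  40.7  53.2] goal tcp [472.   14.7 172.6] shift [56.5 -3.7 46.5] rotvec [ 0.004  0.001 -0.006] shift in goal axes [56.4 -3.2 46.6]
```

View pics/scene10.png

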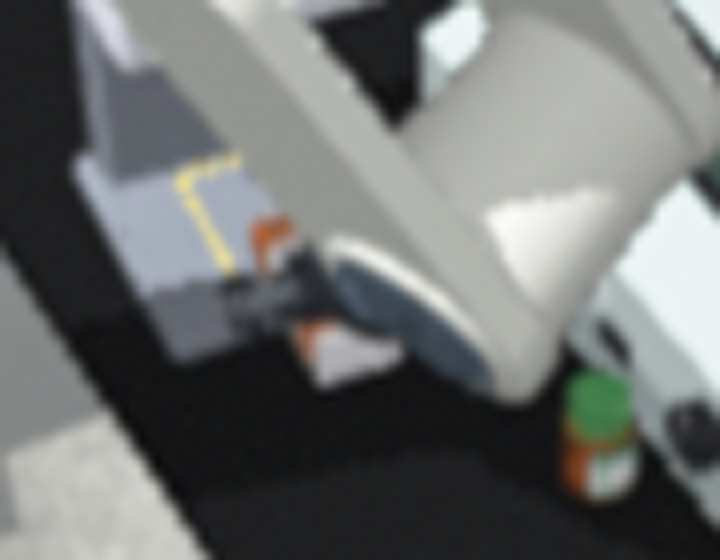

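```bash

python3 -m creep '[[0.004,0,-0.006,14,-3,11,1],[0,0,0,14,0,11,1],[0,0,0,14,0,11,1],[0,0,0,0,0,0,1]]'
python3 -c "
from h import *
togo([482.5,114,50],1.465,0.7)"
```

```text
clock: 10.35
eef_pos: [472.4, -8.8, 172.4]
tcp_rot: [3.138, -0.696, 1.463]
contact_force: [0.3, -0.1, -1.2]
opening: 0.446
t 10.35 tcp [472.4  -8.8 172.4] q [-0.25  0.57  2.11  0.99  0.87 -0.96] F [ 0.3 -0.1 -1.2] open 0.45
now pt [483.6  90.   53.5] goal tcp [472.   14.7 168.6] shift [15.4 -3.  17.9] rotvec [ 0.005  0.004 -0.002] shift in goal axes [15.4 -2.9 18. ]
```

```bash

python3 -m creep '[[0.005,0.004,-0.002,7,-3,8,1],[0,0,0,6,0,8,1],[0,0,0,0,0,0,1]]'
python3 -c "
from h import *
togo([482.5,114,45],1.465,0.7)
B={'scene':(260,145,350,215),'top':(215,150,305,220)}
F={n:grab_frame(n) for n in B}
for n in F:
  x0,y0,x1,y1=B[n]
  cv2.imwrite('pics/%s11.png'%n,cv2.resize(F[n]['color'][y0:y1,x0:x1,::-1],None,fx=8,fy=8,interpolation=cv2.INTER_CUBIC))
"
```

```text
clock: 10.6
eef_pos: [472.5, 10.8, 167.8]
tcp_rot: [3.14, -0.7, 1.465]
contact_force: [-0.7, 0.2, -1.6]
opening: 0.452
t 10.6 tcp [472.5  10.8 167.8] q [-0.21  0.58  2.12  1.03  0.85 -0.97] F [-0.7  0.2 -1.6] open 0.45
now pt [483.3 110.   49.3] goal tcp [472.   14.7 163.6] shift [ 0.2 -0.9  5.7] rotvec [ 0.002  0.    -0.   ] shift in goal axes [ 0.2 -0.9  5.7]
```

View pics/scene11.png

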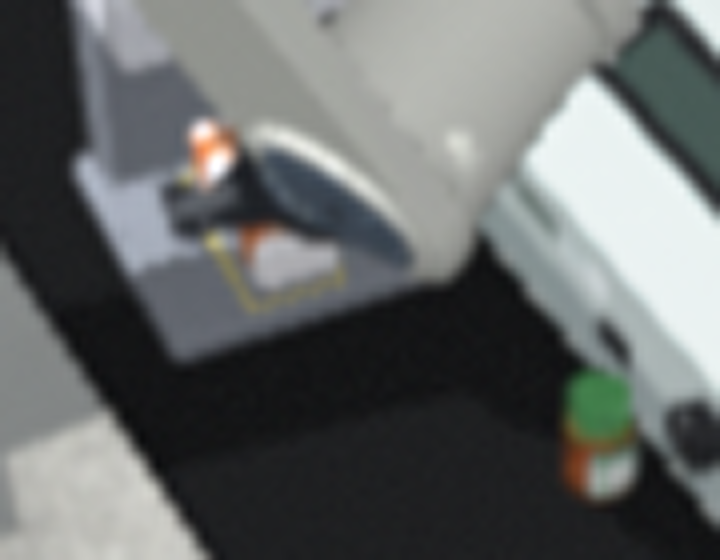

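View pics/top11.png

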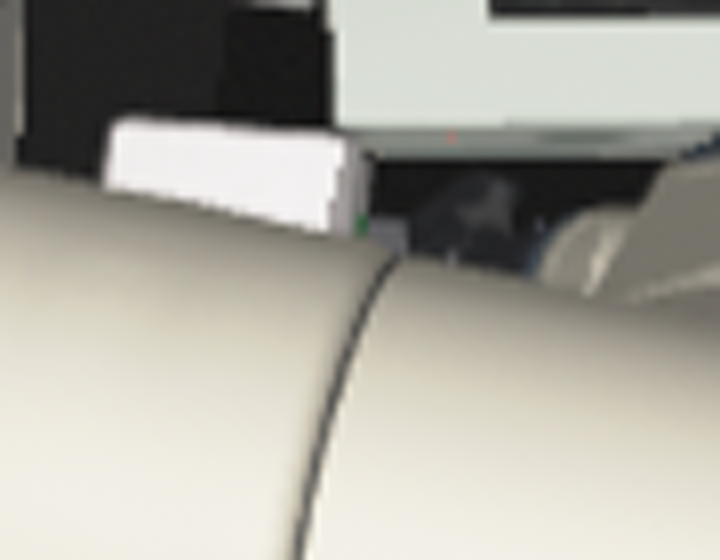

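```bash

python3 -c "
from h import *
f=grab_frame('scene')
P=lambda a:np.array([(a[0]+.5)/8-.5+260,(a[1]+.5)/8-.5+145])
for a,z in(((258,288),22),((340,268),22),((250,308),14),((345,287),14)): print(a,z,onz(f,P(a),z).round(1))
"
```

```text
(258, 288) 22 [460.5  86.1  22. ]
(340, 268) 22 [499.7  78.5  22. ]
(250, 308) 14 [454.4  83.5  14. ]
(345, 287) 14 [499.3  73.4  14. ]
```

```bash

python3 -m creep '[[0,0,0,1.5,-1.5,3.5,1],[0,0,0,0,0,2,1],[0,0,0,0,0,0,1]]'
python3 -c "
from h import *
togo([482,114,42],1.465,0.7)"
```

```text
clock: 11.0
eef_pos: [471.7, 14.1, 164.7]
tcp_rot: [3.139, -0.699, 1.464]
contact_force: [-0.2, -0.8, -1.1]
opening: 0.452
t 11.0 tcp [471.7  14.1 164.7] q [-0.21  0.59  2.12  1.04  0.84 -0.98] F [-0.2 -0.8 -1.1] open 0.45
now pt [482.7 113.2  46. ] goal tcp [471.5  14.7 160.6] shift [-2.2 -0.3  3.5] rotvec [ 0.003  0.001 -0.001] shift in goal axes [-2.2 -0.3  3.5]
```

```bash

python3 -m creep '[[0,0,0,-1.2,-0.5,1.9,1],[0,0,0,0,0,0,1]]'
python3 -c "
from h import *
togo([482,114,42],1.465,0.7)"
python3 -m creep '[[0,0,0,-1.2,0,1.5,1],[0,0,0,0,0,0,1]]'
python3 -c "
from h import *
togo([482,114,42],1.465,0.7)"
```

```text
clock: 11.17
eef_pos: [471.2, 14.3, 162.2]
tcp_rot: [3.138, -0.699, 1.464]
contact_force: [-0.0, 0.5, -0.2]
opening: 0.454
t 11.17 tcp [471.2  14.3 162.2] q [-0.21  0.59  2.12  1.04  0.83 -0.98] F [-0.   0.5 -0.2] open 0.45
now pt [482.3 113.4  43.5] goal tcp [471.5  14.7 160.6] shift [-0.7  0.2  1.6] rotvec [ 0.004  0.001 -0.001] shift in goal axes [-0.7  0.2  1.6]
clock: 11.33
eef_pos: [471.4, 14.2, 160.7]
tcp_rot: [3.138, -0.7, 1.464]
contact_force: [0.2, 0.1, -1.5]
opening: 0.452
t 11.33 tcp [471.4  14.2 160.7] q [-0.21  0.59  2.12  1.05  0.83 -0.99] F [ 0.2  0.1 -1.5] open 0.45
now pt [482.6 113.4  42.2] goal tcp [471.5  14.7 160.6] shift [0.3 0.  0.4] rotvec [ 0.004 -0.    -0.001] shift in goal axes [0.3 0.  0.4]
```

```bash

python3 -m creep '[[0.004,0,0,-0.8,0,1,1],[0,0,0,0,0,0,1]]'
python3 -m creep '[[0,0,0,-0.8,0,1,1],[0,0,0,0,0,0,1]]'
python3 -c "
from h import *
togo([482,114,42],1.465,0.7)
B={'scene':(265,150,325,200)}
F={n:grab_frame(n) for n in B}
for n in F:
  x0,y0,x1,y1=B[n]
  cv2.imwrite('pics/%s12.png'%n,cv2.resize(F[n]['color'][y0:y1,x0:x1,::-1],None,fx=12,fy=12,interpolation=cv2.INTER_CUBIC))
"
```

```text
clock: 11.5
eef_pos: [472.1, 13.8, 160.6]
tcp_rot: [3.14, -0.703, 1.465]
contact_force: [0.5, -1.1, -1.5]
opening: 0.451
clock: 11.67
eef_pos: [472.2, 13.6, 160.3]
tcp_rot: [3.139, -0.705, 1.466]
contact_force: [-1.2, -1.4, -0.1]
opening: 0.452
t 11.67 tcp [472.2  13.6 160.3] q [-0.21  0.6   2.12  1.05  0.84 -0.99] F [-1.2 -1.4 -0.1] open 0.45
now pt [483.2 113.4  42.3] goal tcp [471.5  14.7 160.6] shift [ 0.9 -0.9  0.5] rotvec [ 0.002 -0.005  0.001] shift in goal axes [ 0.9 -0.9  0.5]
```

View pics/scene12.png

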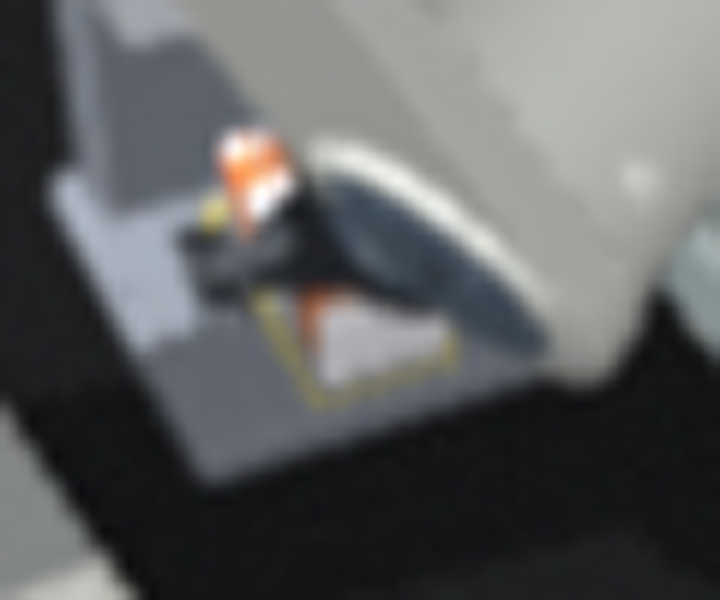

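```bash

python3 -m creep '[[0,0,0,0,0,0,0.5],[0,0,0,0,0,0,0.4],[0,0,0,0,0,0,0.3],[0,0,0,0,0,0,0.1],[0,0,0,0,0,0,0],[0,0,0,0,0,0,0]]'
python3 -c "
from h import *
togo([482,114,42],1.465,0.7)
B={'scene':(265,150,325,200)}
F={n:grab_frame(n) for n in B}
for n in F:
  x0,y0,x1,y1=B[n]
  cv2.imwrite('pics/%s13.png'%n,cv2.resize(F[n]['color'][y0:y1,x0:x1,::-1],None,fx=12,fy=12,interpolation=cv2.INTER_CUBIC))
"
```

```text
clock: 12.22
eef_pos: [472.3, 13.8, 159.5]
tcp_rot: [3.139, -0.704, 1.465]
contact_force: [-0.2, 0.0, 0.2]
opening: 1.0
t 12.22 tcp [472.3  13.8 159.5] q [-0.21  0.6   2.12  1.05  0.84 -0.99] F [-0.2  0.   0.2] open 1.0
now pt [483.2 113.5  41.4] goal tcp [471.5  14.7 160.6] shift [ 1.3 -0.9 -0.2] rotvec [ 0.002 -0.004  0.   ] shift in goal axes [ 1.3 -0.9 -0.2]
```

View pics/scene13.png

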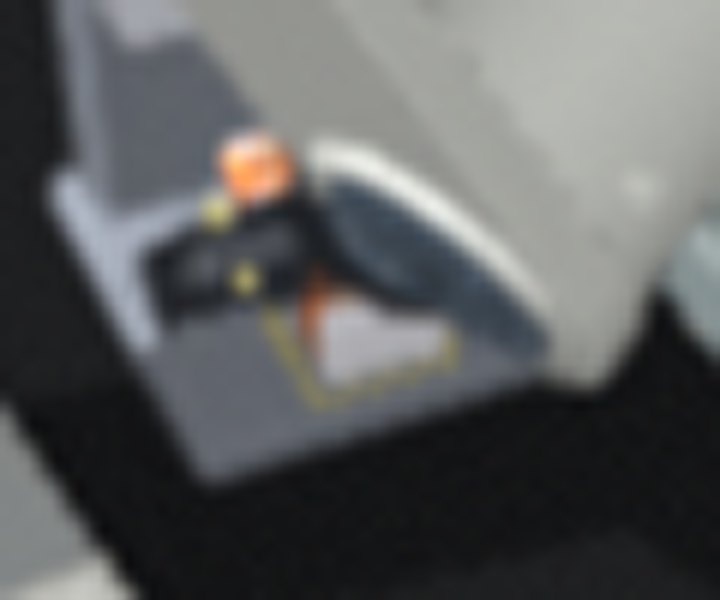

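```bash

python3 -m creep '[[0,0,0,-2,0,-8,0],[0,0,0,-4,0,-18,0],[0,0,0,-8,0,-28,0],[0,0,0,-12,0,-30,0],[0,0,0,-18,0,-30,0],[0,0,0,-20,0,-30,0],[0,0,0,-20,0,-30,0],[0,0,0,-20,0,-30,0],[0,0,0,0,0,-36,0],[0,0,0,0,0,-36,0]]'
python3 -m creep '[[0,0,0,0,0,-36,0],[0,0,0,-15,0,-36,0],[0,0,0,-15,0,-36,0],[0,0,0,-15,0,-36,0],[0,0,0,0,0,0,0]]'
python3 -c "
from h import *
togo([482,114,42],1.465,0.7)
B={'scene':(255,145,325,200),'top':(215,150,305,220)}
F={n:grab_frame(n) for n in B}
for n in F:
  x0,y0,x1,y1=B[n]
  cv2.imwrite('pics/%s14.png'%n,cv2.resize(F[n]['color'][y0:y1,x0:x1,::-1],None,fx=8,fy=8,interpolation=cv2.INTER_CUBIC))
  cv2.imwrite('pics/%s14f.png'%n,F[n]['color'][:,:,::-1])
"
```

```text
clock: 13.1
eef_pos: [439.5, -253.1, 306.8]
tcp_rot: [-3.125, -0.701, 1.459]
contact_force: [1.1, -0.2, 0.3]
opening: 0.999
clock: 13.52
eef_pos: [422.5, -391.5, 399.8]
tcp_rot: [-3.127, -0.69, 1.454]
contact_force: [0.7, 0.7, 0.7]
opening: 0.999
t 13.52 tcp [ 422.5 -391.5  399.8] q [-0.88  0.43  1.62  0.47  1.62 -0.88] F [0.7 0.7 0.7] open 1.0
now pt [ 431.7 -293.2  280.3] goal tcp [471.5  14.7 160.6] shift [163.    7.9 445. ] rotvec [-0.008  0.01  -0.008] shift in goal axes [158.7   5.8 446.5]
```

View pics/scene14.png

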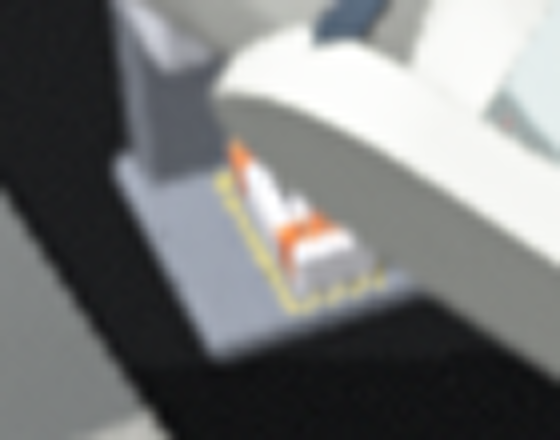

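View pics/scene14f.png

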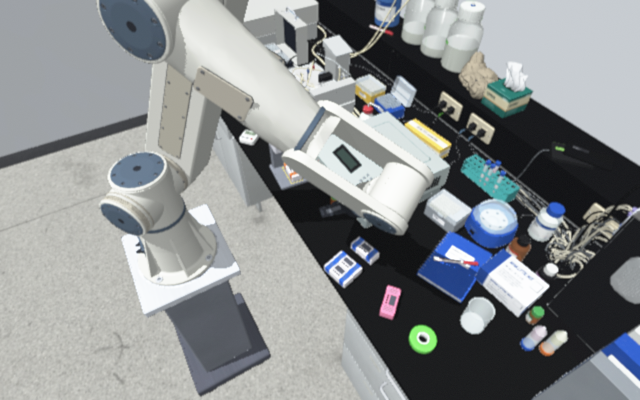

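View pics/top14f.png

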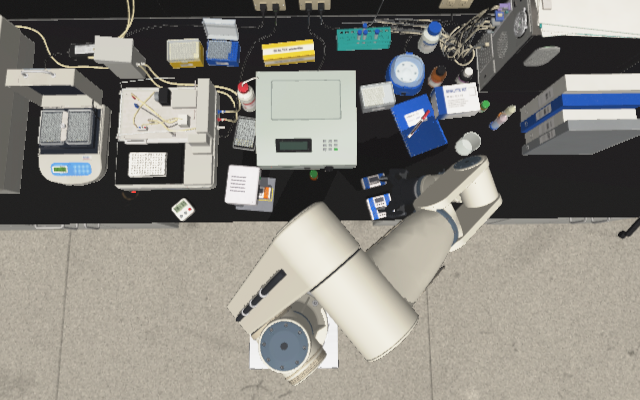

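```bash

python3 -c "
from h import *
a=cv2.imread('pics/top14f.png')
cv2.imwrite('pics/t15.png',cv2.resize(a[160:216,220:282],None,fx=12,fy=10,interpolation=cv2.INTER_CUBIC))
cv2.imwrite('pics/t15b.png',cv2.resize(a[165:225,350:410],None,fx=8,fy=8,interpolation=cv2.INTER_CUBIC))
F={'color':a[:,:,::-1],**{k:v for k,v in grab_frame('top').items() if k!='color'}}
for c,ar,_ in blobs(F,(300,165,325,185),(45,100,60),(75,255,255)):print('cap',c)
for nm,lo,hi,b in(('or',(5,120,120),(20,255,255),(220,160,282,216)),('bl',(100,120,60),(125,255,255),(350,165,410,225))):
  for c,ar,_ in blobs(F,b,lo,hi):print(nm,c.round(2),round(ar,1),onz(F,c,42 if nm=='or' else 28).round(1))
"
```

```text
cap [313.16409465 173.2031893 ]
or [265.81 192.33] 47.2 [482.4  97.3  42. ]
bl [380.05 174.44] 13.2 [ 547.4 -330.1   28. ]
bl [365.88 182.49] 45.8 [ 517.3 -275.9   28. ]
bl [382.15 182.7 ] 13.8 [ 515.7 -336.8   28. ]
bl [386.56 198.43] 43.2 [ 455.8 -351.1   28. ]
bl [372.92 208.13] 89.1 [ 420.1 -299.1   28. ]
```

View pics/t15.png

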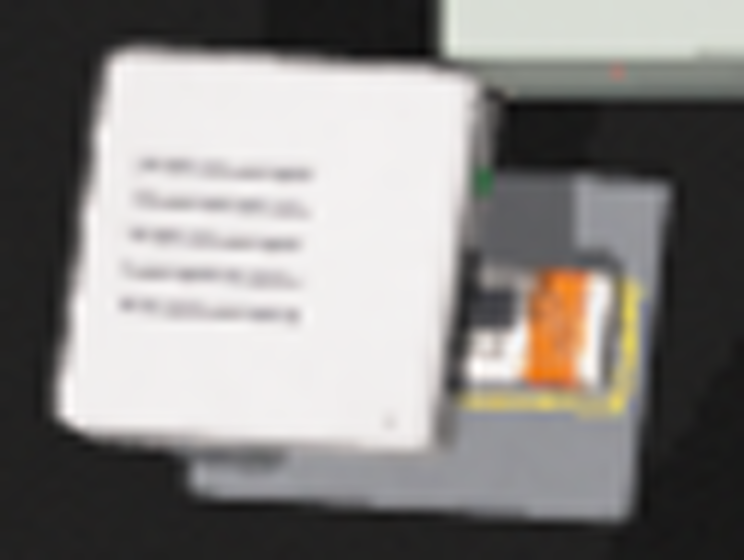

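View pics/t15b.png

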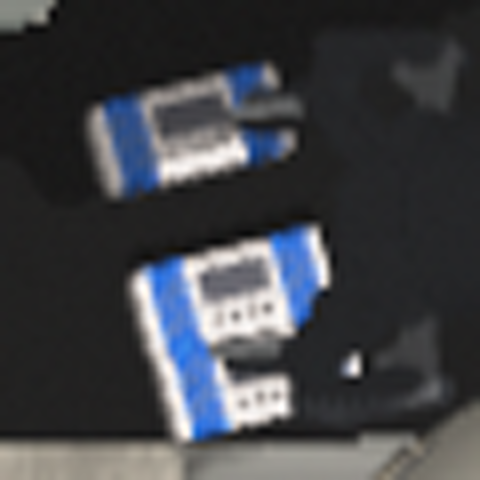

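```bash
python3 -c "
from rig import job,sense
print(sense()['contact_force'],job.sign_off())"
```

```text
the job is handed in; nothing more can be done
[-0.07972135 -0.09995278  1.05515424] None
```

The job is done and handed in at about 14 s of the 56 s allowed; no verdict was reported.

**What I did:** With the fingers shut, I pushed the orange-banded cartridge about 109 mm towards the robot's left, flat on the bench. I then gripped it across its width with the tool leaning 0.7 rad. I lowered it onto the yellow rectangle under the hood, let go and drew the arm back clear.

**What the last checks showed:**
- **Placement:** In the top view the cartridge's centre works out at about (485.5, 127) mm. The same camera put the rectangle's centre at about (484–486, 127.5) mm. The margins at the yellow outline look even, about 4 mm. I did not measure the cartridge's final yaw; the tool was at 1.465 rad on release, against about 1.463 rad measured for the reader.
- **Blue cartridges and vial:** The blue-banded cartridges showed no visible movement. The vial's cap is within about 0.2 px of its start in the top view.
- **Timer and tape:** I did not measure these again. The arm stayed clear of both, and they look unmoved in the full pictures.

**What disagreed:**
- **Camera mismatch:** The two cameras differed by 3–5 mm at the reader, and they put the bed at about 18.5 mm high instead of 14 mm. I therefore compared the cartridge with the outline within one view.
- **Bed contact:** When lowering, the force reading barely changed. I took contact from the tool ceasing to descend.

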